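# Hold a sensor probe centred through the guide over a beaker

## Task

Take the probe with the flat handle out of its storage tube, leaving the round-handled one, and lower it upright from above through the hole of the guide stand into the beaker, touching neither the guide nor the beaker with it. Stop when the black band on its shaft is level with the top face of the guide, and finish there, still holding the probe centred in the hole, upright and motionless. Leave the beaker and everything else where they stand.

Things in the scene. Friction and masses are not known exactly. Their poses are not given: they have to be found in the camera images.
- probe: the flat-handled probe to be used, 158 mm long, about 60 g, upright in one of two identical storage tubes. Origin at the tip, z up the shaft. Steel shaft 8 mm in diameter up to 108 mm; collar 22 mm in diameter at 108 to 112 mm, resting on the tube's mouth; grey flat handle at 111 to 153 mm, 40 mm wide along x, 14 mm thick along y, with a 10 mm button 5 mm high on top. Pull it straight up
- probe_grip (a point): centre of the probe's flat handle, 132 mm above the tip; same axes as the probe: grip it across y, where it is 14 mm thick
- probe_band (a point): centre of the black band round the probe's shaft (the band is 4 mm high), on the shaft axis, 70 mm above the tip and 62 mm below the handle centre
- spare_probe: the other probe, to be left alone: same shaft and materials, but a round handle 24 mm in diameter; upright in the other storage tube. Origin at the tip
- holder_a_mouth (a point): centre of the mouth of the storage tube with the flat-handled probe, 120 mm above the bench; the tube (28 mm outside diameter, 13 mm inside, on a foot 68 mm in diameter) is fixed; the probe's tip hangs 12 mm above the bench
- holder_b_mouth (a point): the same for the tube with the round-handled probe; the two tubes may change places
- guide_stand: fixed guide stand. Origin on the bench below the bore, z up, x from the bore to its post. Foot 150 x 110 x 8 mm; post 14 mm in diameter at x = 75 mm, 108 mm high with a small clamp knob beside it; guide plate 62 x 62 mm, 12 mm thick, its top face 105 mm above the bench, with the vertical bore in its centre. Nothing of it stands higher than 108 mm
- guide_bore (a point): centre of the bore in the guide plate, at the level of the plate's top face (105 mm above the bench); a through hole 22 mm in diameter
- sample_beaker: loose clear beaker, 57 mm wide, 72 mm high, open, on the foot of the guide stand under the bore; origin at the centre of its underside. Its inner floor is 13 mm above the bench; with the probe's band level with the plate top, the tip ends 22 mm above that floor
- dish_mid (a point): bystander: petri dish 69 mm wide, 17 mm high; its centre
- case: bystander: flat case 73 x 130 x 48 mm; origin under its centre
- small_bottle: bystander: small capped bottle, 41 mm wide, 90 mm high; origin under its centre
- vial: bystander: capped sample vial, 30 mm wide, 56 mm high; origin under its centre

How it is judged:
On the way, in this order (a step that is already met when the one before it is completed fails the run):
1. the flat-handled probe is lifted clear out of its tube, held by the fingers (height (world z) of probe above 0.125 m and contact force between the fingers and probe above 1 N), for 0.2 s.
2. its tip is over the bore, above the guide plate (horizontal distance between probe and guide_bore below 0.007 m and z of probe in the frame of guide_bore above 0 m and contact force between the fingers and probe above 1 N), for 0.1 s.
At the end, for the whole second after the job is handed in: Probe held in the fingers through the bore, still, upright within 4.5 degrees, band within 8 mm of the guide's top face, band and tip within 5 mm of the bore's axis, touching neither guide nor beaker; beaker within 12 mm, round-handled probe within 20 mm, bystanders within 30 mm of their places (horizontal distance between each of probe_band, probe and guide_bore below 0.005 m and z of probe_band in the frame of guide_bore between -0.008 and 0.008 m and angle between probe's own z axis and vertical below 0.08 rad and contact force between the fingers and probe above 1 N and contact force between probe and guide_stand below 0.2 N and contact force between probe and sample_beaker below 0.2 N and linear speed of probe below 0.01 m/s and angular speed of probe below 0.1 rad/s and distance of sample_beaker from where it was at the start of the episode below 0.012 m and angle between sample_beaker's own z axis and vertical below 0.1 rad and distance of spare_probe from where it was at the start of the episode below 0.02 m and distance of each of dish_mid, case, small_bottle, vial from where it was at the start of the episode below 0.03 m); the arm keeps its last pose, push and grip.
It fails at once if the probe touches the guide stand (contact force between probe and guide_stand above 0.2 N).
It fails at once if the probe touches the beaker (contact force between probe and sample_beaker above 0.2 N).
It fails at once if the beaker is shifted (distance of sample_beaker from where it was at the start of the episode above 0.015 m).
It fails at once if the round-handled probe is disturbed (distance of spare_probe from where it was at the start of the episode above 0.025 m).
It fails at once if a bystander is disturbed (distance of any of dish_mid, case, small_bottle, vial from where it was at the start of the episode above 0.035 m).
It also fails if it takes over 51 s, if anything falls off the work surface, if the arm or the gripper's body presses on something with over 40 N, if the wrist force passes 120 N, or if a joint passes its speed limit or range.

## Robot

A 7-joint arm with a two-finger parallel gripper is mounted at the origin on a cart in front of the work surface, level with it; the furniture and walls round the work are solid. World frame = base frame: x ahead of the robot, y to its left, z up, the work surface at z = 0. Lengths are in m, angles in rad, forces in N, time in s.
With the tool pointing down it reaches from about 0.35 to 0.9 m from the base axis. Payload 8.1 kg.
Tool frame: the origin (TCP) lies on the centre line of the jaws, within the pads' length; the fingertips stand 19 mm ahead of it and the grasp point (between the pads) is the TCP (arm.tip_reach is the distance from the TCP to the fingertips, in m); z points along the fingers, y is the line along which they close (so a half turn about z gives the same grasp; the last joint's range is limited). The gripper opens to 92 mm and grips with 3 to 60 N. Pads are 19 mm wide; open, the fingers measure 130 mm over their backs; the gripper's body (75 mm by 190 mm) begins 47 mm behind the grasp point.
Start: joints at [-1.385, 0.434, 0.025, 1.573, -0.012, 1.134, -0.075], TCP at [0.178, 0.599, 0.246] pointing down, gripper open.
Joint ranges: [-2.62, 2.62], [-0.44, 2.09], [-1.27, 1.32], [0.08, 2.57], [-1.32, 4.46], [0.12, 2], [-2.74, 2.74]. Speed limits (rad/s): [2.22, 2.22, 3.01, 3.01, 3.14, 3.14, 3.14].

## Interface

Orientations are given as a rotation vector (axis times angle).
In Python, from cell import arm gives the robot as it stands.
- The arm moves only by the tool arm_command, never from a script. Its argument "targets" is a list that holds one entry, the list of rows, each a list of 6 numbers: the shift along the tool's x, y, z in m, then the turn, a rotation vector about the tool's x, y, z in rad. A call has 1 to 10 rows; each row shifts and turns the commanded pose from where the row before left it, along the tool's axes as they then stand; what a row does not reach is not made up. A row lasts 1/8 s, in which the tool goes at most 62.5 mm and 10.7 degrees, less where a joint would pass 70% of its speed; a pose out of reach is approached as far as the arm can. A call with a gripper value outside its range is refused whole. "jaw" is the finger opening in m, from 0 to 0.0918, set as the call begins (left out, the last holds). The fingers move at their own pace and stop on an object; "newtons" is the grip in N (left out, the last holds). Time passes only in rows, so rows that do not move let the fingers close. It gives the time, the measured TCP pose, the force, the opening and the grip force at its end, in the units of the state.
- arm.observe(): the state, without advancing time (a new reading comes with each control period).
- arm.get_image(name): name is "scene" or "top"; returns a dict with "pixels" (480x640x3 uint8, red, green, blue), "z_map" (480x640 float32, m along the optical axis (not along the pixel's ray), 0 where there is no reading), "fx", "fy", "cx", "cy" (pixels), "xyz" and "rotation" of the camera in the world. Camera axes: x right, y down, z forward; pixel columns grow to the right and rows downward; lengths in m; the calibration is good to about 2 mm. A picture is of the moment at which its call begins.
- arm.sign_off(): hands the job in; it is judged then, once.
The state is a dict: "clock": time; "joints": joint angles; "dq": joint speeds; "joint_efforts": joint torques, N m; "position": TCP position; "ee_rot": TCP orientation; "force": force on the tool from outside, world axes, zero at the start; "ft_torque": the same for the moment, N m; "width": opening from 0.0 (shut) to 1.0 (fully open); "gripper_force": force on a finger pad.
Only numpy, scipy, OpenCV 4.12 (cv2) and the standard library are available. Lean on these libraries where they do the work, as an engineer would, in place of code of your own. Each camera call takes 0.05 s, during which the arm holds its last target. There are 200 camera calls.

## Working session

There is one attempt and no reset: what is moved stays moved. The work goes in short steps, Python scripts to look and compute and a tool call to move; the robot and the scene stay as the last step left them, time stands still between calls to the robot, and variables do not carry over. Pictures are saved under pics/ and viewed, at most 10 in all, crops included, and the job is handed in when it is done.

Besides the shell and the picture viewer there is one more tool, called after "Call:" by a JSON object that holds its "api" and its "payload". arm_command: Moves the arm, as the interface text tells. Its arguments: {"type":"object","properties":{"targets":{"type":"array","items":{"type":"array","items":{"type":"array","items":{"type":"number"}}}},"jaw":{"type":"number"},"newtons":{"type":"number"}},"required":["targets"]}

```bash
mkdir -p pics
cat > h.py <<'E'
import numpy as np,cv2
from cell import arm
def snap(n,tag):
    d=arm.get_image(n); cv2.imwrite(f'pics/{tag}.png',d['pixels'][:,:,::-1]); np.savez(f'pics/{tag}.npz',**d); return d
def cloud(d):
    v,u=np.mgrid[:480,:640]; z=np.asarray(d['z_map'],float)
    p=np.stack([(u-d['cx'])/d['fx']*z,(v-d['cy'])/d['fy']*z,z],-1)
    R=np.array(d['rotation'])
    if R.shape!=(3,3): R=cv2.Rodrigues(R.astype(float))[0]
    w=p@R.T+np.array(d['xyz']); w[z==0]=np.nan; return w
E
python3 - <<'E'
from h import *
for n in('scene','top'):
    d=snap(n,n+'0'); print(n,d['fx'],d['cx'],d['cy'],d['xyz'],np.round(d['rotation'],3).tolist())
print(arm.observe())
E
```

```text
scene 489.68073638291094 323.4458684674057 237.12787563073468 [-0.02689277 -0.72756667  0.81200155] [-2.1, 0.788, -0.401]
top 506.4762602978423 319.12922897441155 240.7164197057125 [ 0.36072351 -0.06264675  1.15481674] [-2.229, 1.988, -0.205]
{'clock': 0.1, 'joints': array([-1.38458218,  0.43513473,  0.02497287,  1.57399349, -0.01158314,
        1.13398529, -0.07509324]), 'dq': array([-0.0002127 , -0.00155393,  0.00169024, -0.00192772,  0.00128335,
        0.00294311, -0.00242348]), 'joint_efforts': array([ 3.37207588e-03, -6.69112158e+01,  9.88190733e-01, -3.15139318e+01,
       -6.04654569e-02,  3.74140637e-02,  8.43747011e-05]), 'position': array([0.17794239, 0.59869507, 0.24503984]), 'ee_rot': array([-4.52169661e-01, -3.10882241e+00,  2.15978006e-03]), 'force': array([-0.62785634,  0.67779884, -0.94057611]), 'ft_torque': array([ 0.0226067 , -0.04599864, -0.02423045]), 'gripper_force': 0.0, 'width': 0.9967075167947083}
```

View pics/scene0.png

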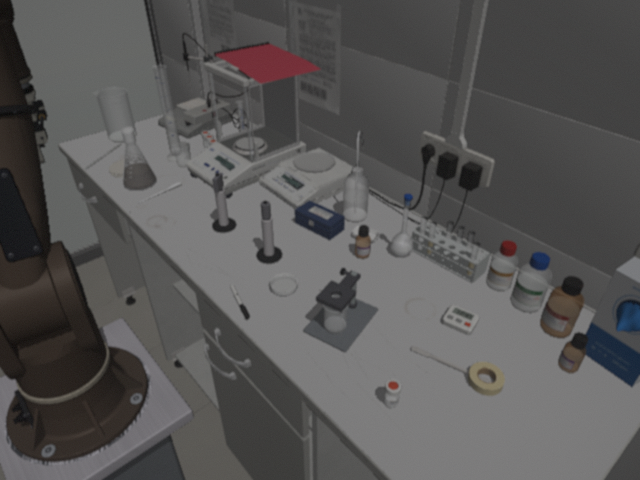

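View pics/top0.png

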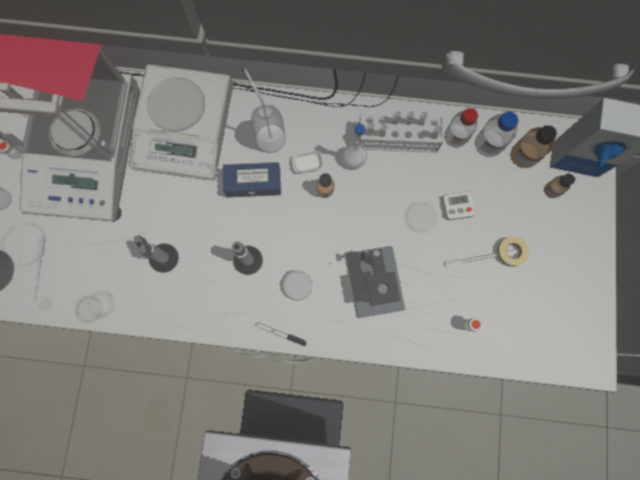

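The scene picture shows the tubes at (222,205) and (267,235), and the guide at (337,290). In the top picture the tubes are at (145,245) and (240,250), and the guide bore is near (382,288). I'll enlarge these areas next.

Run:
```python
from h import *
t=cv2.imread('pics/top0.png');s=cv2.imread('pics/scene0.png')
c=lambda im,u,v,w,h,k:cv2.convertScaleAbs(cv2.resize(im[v:v+h,u:u+w],None,fx=k,fy=k,interpolation=cv2.INTER_CUBIC),alpha=1.7)
a=np.hstack([c(t,120,225,66,50,6),c(t,220,225,66,50,6)])
b=np.hstack([c(t,344,245,66,75,4)[:300],c(s,200,165,88,50,6)])
b=b[:, :792]; b=np.pad(b,((0,0),(0,max(0,792-b.shape[1])),(0,0)))
cv2.imwrite('pics/m1.png',np.vstack([a,b])[:600])
w=cloud(dict(np.load('pics/top0.npz'))); ws=cloud(dict(np.load('pics/scene0.npz')))
for nm,W in(('top',w),('scene',ws)):
    x,y,z=W[...,0],W[...,1],W[...,2]
    print(nm,'bench',np.nanmedian(z[np.abs(z)<.02]))
    m=((z>.112)&(z<.2)).astype(np.uint8); n,L,st,ce=cv2.connectedComponentsWithStats(m)
    for i in range(1,n):
        if st[i,4]>15 and x[L==i].mean()<.8: print(st[i],np.round([[f(a[L==i]) for f in(np.min,np.mean,np.max)] for a in(x,y,z)],3).tolist())
    m=((z>.095)&(z<.112)).astype(np.uint8); n,L,st,ce=cv2.connectedComponentsWithStats(m)
    for i in range(1,n):
        if st[i,4]>100: print('p',st[i],np.round([[f(a[L==i]) for f in(np.min,np.mean,np.max)] for a in(x,y,z)],3).tolist())
```

```text
top bench -0.00012650999181973432
[  0 131  23  18 219] [[0.7, 0.709, 0.725], [0.622, 0.63, 0.643], [0.112, 0.146, 0.19]]
[ 90 135  23  18 116] [[0.715, 0.72, 0.728], [0.427, 0.433, 0.442], [0.113, 0.144, 0.2]]
[ 84 138  23  20 128] [[0.703, 0.708, 0.713], [0.437, 0.442, 0.45], [0.113, 0.158, 0.199]]
[134 235  22  22 283] [[0.496, 0.515, 0.535], [0.294, 0.306, 0.325], [0.112, 0.15, 0.171]]
[232 241  16  17 196] [[0.518, 0.53, 0.544], [0.104, 0.114, 0.131], [0.114, 0.151, 0.174]]
p [ 67 109  26  26 274] [[0.759, 0.789, 0.813], [0.488, 0.516, 0.552], [0.095, 0.098, 0.105]]
p [487 113  31  30 382] [[0.846, 0.869, 0.914], [-0.454, -0.412, -0.386], [0.095, 0.104, 0.112]]
p [ 50 118  36  31 553] [[0.719, 0.748, 0.788], [0.497, 0.546, 0.583], [0.095, 0.098, 0.103]]
p [253 120  31  18 106] [[0.796, 0.806, 0.838], [0.068, 0.094, 0.133], [0.095, 0.104, 0.112]]
p [569 122  28  37 200] [[0.83, 0.853, 0.905], [-0.63, -0.586, -0.567], [0.095, 0.104, 0.112]]
p [525 126  30  29 371] [[0.826, 0.85, 0.891], [-0.536, -0.496, -0.472], [0.095, 0.103, 0.112]]
p [ 361  248   40   58 1194] [[0.452, 0.507, 0
[... 1831 characters left out ...]
], [0.095, 0.103, 0.112]]
p [441 192  23  14 126] [[0.972, 0.979, 0.983], [-0.149, -0.114, -0.077], [0.095, 0.104, 0.112]]
p [463 202 151  79 982] [[0.973, 0.979, 0.986], [-0.54, -0.365, -0.152], [0.095, 0.103, 0.112]]
p [520 262  32  21 353] [[0.845, 0.863, 0.912], [-0.453, -0.425, -0.387], [0.095, 0.104, 0.112]]
p [316 268  45  43 952] [[0.45, 0.502, 0.572], [-0.223, -0.181, -0.133], [0.095, 0.103, 0.11]]
p [552 286  33  22 389] [[0.824, 0.844, 0.88], [-0.536, -0.508, -0.472], [0.095, 0.103, 0.112]]
p [593 313  47  36 336] [[0.823, 0.832, 0.839], [-0.66, -0.614, -0.567], [0.095, 0.103, 0.112]]
p [ 16 340  94  65 785] [[-0.077, -0.007, 0.074], [-0.078, -0.056, 0.012], [0.095, 0.105, 0.112]]
```

View pics/m1.png

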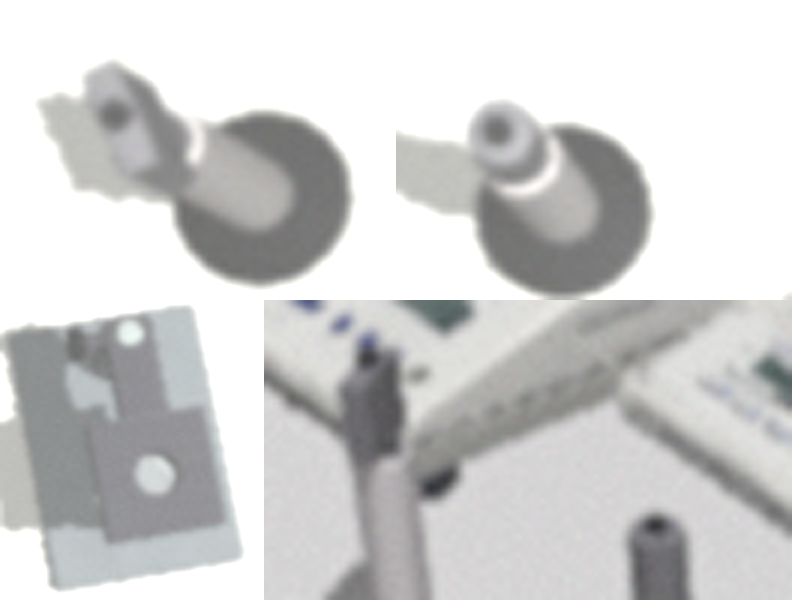

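The flat-handled probe is in the left tube, with its button at top pixel (139.2,243.8). The round-handled one is on the right. The bore is at top pixel (382.7,288.7).

Run:
```python
from h import *
T=dict(np.load('pics/top0.npz'));S=dict(np.load('pics/scene0.npz'))
def ray(d,u,v,z):
    R=cv2.Rodrigues(np.array(d['rotation'],float))[0]
    r=R@np.array([(u-d['cx'])/d['fx'],(v-d['cy'])/d['fy'],1]);c=np.array(d['xyz']);return (c+r*(z-c[2])/r[2]).round(4)
print('button top',ray(T,139.2,243.8,.17),'bore',ray(T,382.75,288.75,.105),'button scene',ray(S,200+(368-264)/6,165+52/6,.17))
for nm,d in(('top',T),('sc',S)):
    W=cloud(d);x,y,z=W[...,0],W[...,1],W[...,2]
    m=(abs(x-.51)<.05)&(abs(y-.306)<.05)&(z>.158)&(z<.168)
    r=cv2.minAreaRect(np.c_[x[m],y[m]].astype(np.float32)*1000);print(nm,m.sum(),r)
    m=(abs(x-.5)<.1)&(abs(y+.18)<.06)&(z>.1)&(z<.107)
    P=np.c_[x[m],y[m]].astype(np.float32)*1000; r=cv2.minAreaRect(P);print('plate',m.sum(),r)
    print(' pl z',np.median(z[m]))
    # foot circle via z~ foot height
    # tall obstacles in x 0.3-0.9,|y|<.45
    for t in(.2,.25,.3,.4):
        q=(x>.1)&(x<.75)&(y>-.4)&(y<.5)&(z>t); print(t,q.sum(),np.round([x[q].min(),x[q].max(),y[q].min(),y[q].max()],2) if q.any() else '')
# plate hole centre by brightness in top image
g=cv2.cvtColor(T['pixels'],cv2.COLOR_RGB2GRAY)[278:300,372:394];print(g[4:18,4:18])
m=((g>(g.min()+g.max())/2)).astype(np.uint8);n,L,st,ce=cv2.connectedComponentsWithStats(m);print(st,ce+[372,278])
```

```text
button top [0.5143 0.3096 0.17  ] bore [ 0.4882 -0.185   0.105 ] button scene [0.5139 0.3094 0.17  ]
top 129 ((514.7882690429688, 310.4341735839844), (40.369529724121094, 14.447368621826172), 35.09572219848633)
plate 1013 ((515.828125, -177.84678649902344), (115.20287322998047, 62.67261505126953), 16.314464569091797)
 pl z 0.10431509328251609
0.2 45336 [ 0.58  0.75 -0.33  0.5 ]
0.25 45215 [ 0.58  0.75 -0.33  0.5 ]
0.3 45079 [ 0.58  0.75 -0.33  0.5 ]
0.4 43701 [ 0.58  0.63 -0.33  0.26]
sc 51 ((511.519287109375, 309.4309387207031), (41.530452728271484, 12.038473129272461), 28.605859756469727)
plate 812 ((512.5331420898438, -177.34286499023438), (114.90630340576172, 63.36848831176758), 16.130090713500977)
 pl z 0.10403460585927343
0.2 1111 [0.1  0.75 0.07 0.5 ]
0.25 1029 [0.1  0.75 0.07 0.5 ]
0.3 948 [0.1  0.75 0.07 0.5 ]
0.4 553 [0.1  0.12 0.07 0.14]
[[ 87  86  88  87  86  85  84  83  83  84  86  86  86  86]
 [ 87  87  86  91  93  94  92  90  85  82  82  86  87  87]
 [ 87  88  94 104 114 115 117 118 107  91  80  82  86  87]
 [ 86  90 102 118 125 125 128 131 127 111  91  80  82  87]
 [ 88  92 109 123 128 127 127 130 132 128 111  90  81  85]
 [ 89  99 114 125 128 127 127 128 129 131 122 101  84  84]
 [ 88 100 117 126 128 127 127 126 125 128 125 108  85  83]
 [ 87  97 114 126 128 129 127 127 125 125 122 107  85  83]
 [ 88  94 108 123 126 127 128 127 126 123 116  99  84  85]
 [ 87  90 100 114 124 126 128 127 126 121 109  93  85  87]
 [ 87  87  91 101 113 121 123 124 122 113 100  88  85  87]
 [ 86  87  89  91  99 104 107 107 104  97  90  86  87  87]
 [ 86  85  87  87  90  91  92  92  92  89  87  87  87  87]
 [ 88  87  86  87  87  88  88  87  87  86  86  86  86  87]]
[[  0   0  22  22 409]
 [  6   6  10  10  75]] [[382.54767726 288.54767726]
 [382.24       288.24      ]]
```

Call:
{"api": "arm_command", "payload": {"targets": [[[-0.04,-0.018,-0.001,0,0,0],[-0.04,-0.018,-0.001,0,0,0],[-0.04,-0.018,-0.001,0,0,0],[-0.04,-0.018,-0.001,0,0,0],[-0.04,-0.018,-0.001,0,0,0],[-0.04,-0.018,-0.001,0,0,0],[-0.04,-0.018,-0.001,0,0,0],[-0.04,-0.018,-0.001,0,0,0],[-0.04,-0.018,-0.001,0,0,0],[-0.04,-0.018,-0.001,0,0,0]]], "jaw": 0.0918, "newtons": 20}}

```text
clock: 1.35
position: [0.5109, 0.3115, 0.2555]
ee_rot: [-0.452, -3.108, 0.001]
force: [0.5, 1.1, 0.2]
width: 0.999
gripper_force: 0.0
```

Call:
{"api": "arm_command", "payload": {"targets": [[[0,0,0,0,0,0.17],[0,0,0,0,0,0.17],[0,0,0,0,0,0.17],[0,0,0,0,0,0.17],[0,0,0,0,0,0.17],[0,0,0,0,0,0.17],[0,0,0,0,0,0.17],[0,0,0,0,0,0.17]]]}}

```text
clock: 2.35
position: [0.5099, 0.3125, 0.2553]
ee_rot: [-2.312, -2.127, 0.001]
force: [0.0, -0.2, 0.3]
width: 1.001
gripper_force: 0.0
```

Call:
{"api": "arm_command", "payload": {"targets": [[[0,0,0,0,0,0.18],[0,0,0,0,0,0.18],[0,0,0,0,0,0.18],[0,0,0,0,0,0.18],[0,0,0,0,0,0.18],[0,0,0,0,0,0],[0,0,0,0,0,0]]]}}

```text
clock: 3.22
position: [0.51, 0.3126, 0.2556]
ee_rot: [3.003, 0.924, -0.0]
force: [-0.8, 0.2, 0.9]
width: 1.0
gripper_force: 0.0
```

```bash
cat >> h.py <<'E'
def st():
    o=arm.observe(); R=cv2.Rodrigues(np.array(o['ee_rot']))[0]
    print('t',o['clock'],'p',np.round(o['position'],4),'q',np.round(o['joints'],2),'F',np.round(o['force'],2),'w',o['width']*.0918,'g',o['gripper_force'])
    print('yawY',np.degrees(np.arctan2(R[1,1],R[0,1])),'z',np.round(R[:,2],4)); return o,R
def go(target):
    o,R=st(); d=R.T@(np.array(target)-o['position']); print('tool delta',np.round(d,4)); return d
E
python3 - <<'E'
from h import *
go([.5145,.3096,.149])
W=cloud(dict(np.load('pics/top0.npz')));z=W[...,2];m=(z>.4)&(W[...,0]>.5)
print(np.percentile(z[m],[0,5,50,95]),np.argwhere(m).min(0),np.argwhere(m).max(0))
E
```

```text
t 3.225 p [0.51   0.3126 0.2556] q [-1.11  0.43  0.68  1.67 -0.29  1.15 -1.33] F [-0.84  0.24  0.89] w 0.09179796818882995 g 0.0
yawY -55.802665338293586 z [-2.e-04 -3.e-04 -1.e+00]
tool delta [0.002  0.005  0.1066]
[0.72937751 0.73809922 0.78321272 0.83719365] [0 0] [100 639]
```

Call:
{"api": "arm_command", "payload": {"targets": [[[0.002,0.005,0.02,0,0,0],[0,0,0.02,0,0,0],[0,0,0.02,0,0,0],[0,0,0.02,0,0,0],[0,0,0.015,0,0,0],[0,0,0.012,0,0,0],[0,0,0,0,0,0],[0,0,0,0,0,0]]]}}

```text
clock: 4.22
position: [0.5151, 0.3097, 0.1493]
ee_rot: [-3.004, -0.918, -0.001]
force: [-0.4, -0.5, -0.0]
width: 0.998
gripper_force: 0.0
```

Run:
```python
from h import *
go([.5145,.3096,.149])
s=snap('scene','s1')['pixels'][:,:,::-1];t=snap('top','t1')['pixels'][:,:,::-1]
c=lambda im,u,v,w,h,k:cv2.convertScaleAbs(cv2.resize(im[v:v+h,u:u+w],None,fx=k,fy=k,interpolation=cv2.INTER_CUBIC),alpha=1.7)
cv2.imwrite('pics/m2.png',np.hstack([c(s,175,140,80,100,5),c(t,100,200,80,100,5)]))
```

```text
t 4.225 p [0.5151 0.3097 0.1493] q [-1.05  0.54  0.62  1.78 -0.38  0.93 -1.25] F [-0.4  -0.5  -0.01] w 0.09163521421859443 g 0.0
yawY -56.029170169191964 z [ 8.e-04  5.e-04 -1.e+00]
tool delta [-0.0005 -0.0002  0.0003]
```

View pics/m2.png

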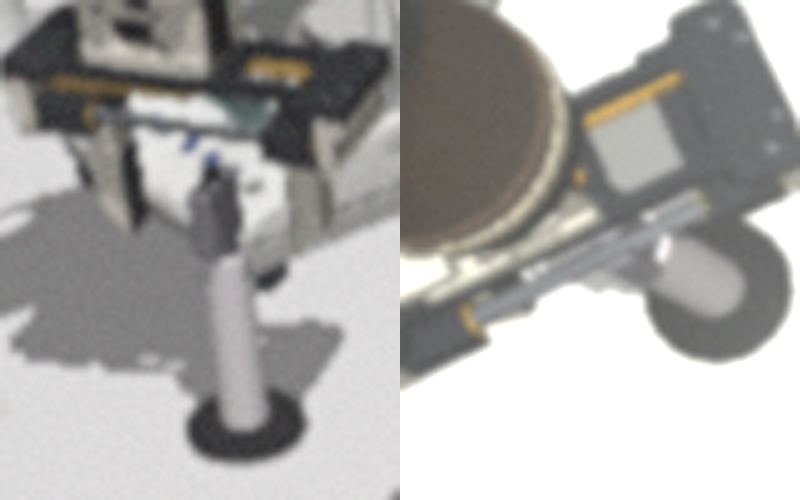

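The scene crop shows the handle at crop (213,210), centred between the open fingers at crop x of about 125 and 310. I'll close the gripper.

Call:
{"api": "arm_command", "payload": {"targets": [[[0,0,0,0,0,0],[0,0,0,0,0,0],[0,0,0,0,0,0],[0,0,0,0,0,0],[0,0,0,0,0,0],[0,0,0,0,0,0],[0,0,0,0,0,0],[0,0,0,0,0,0],[0,0,0,0,0,0],[0,0,0,0,0,0]]], "jaw": 0.0, "newtons": 25}}

```text
clock: 5.58
position: [0.5146, 0.3096, 0.1487]
ee_rot: [-3.005, -0.917, 0.0]
force: [-0.1, -0.4, 0.4]
width: 0.153
gripper_force: 25.0
```

```bash
python3 -c "
from h import *
st()"
```

```text
t 5.575 p [0.5146 0.3096 0.1487] q [-1.05  0.54  0.62  1.78 -0.38  0.93 -1.25] F [-0.14 -0.37  0.39] w 0.014032912869972238 g 25.000011920928955
yawY -56.039500374178765 z [-0.  0. -1.]
```

Call:
{"api": "arm_command", "payload": {"targets": [[[0,0,-0.01,0,0,0],[0,0,-0.02,0,0,0],[0,0,-0.02,0,0,0],[0,0,-0.02,0,0,0],[0,0,-0.02,0,0,0],[0,0,-0.02,0,0,0],[0,0,-0.02,0,0,0],[0,0,-0.02,0,0,0],[0,0,-0.02,0,0,0],[0,0,-0.02,0,0,0]]]}}

```text
clock: 6.82
position: [0.5146, 0.3093, 0.3401]
ee_rot: [-3.005, -0.917, -0.001]
force: [0.5, -0.0, -0.3]
width: 0.149
gripper_force: 25.0
```

Call:
{"api": "arm_command", "payload": {"targets": [[[0,0,-0.01,0,0,0],[0,0,0,0,0,0],[0,0,0,0,0,0]]]}}

```text
clock: 7.2
position: [0.5143, 0.3095, 0.348]
ee_rot: [3.004, 0.917, -0.002]
force: [-0.3, -0.6, -0.3]
width: 0.149
gripper_force: 25.0
```

```bash
python3 -c "
from h import *
go([.489,-.185,.347])"
```

```text
t 7.2 p [0.5143 0.3095 0.348 ] q [-1.12  0.37  0.71  1.51 -0.25  1.35 -1.37] F [-0.33 -0.6  -0.3 ] w 0.01371528976629067 g 24.99983936548233
yawY -56.03648919172794 z [-8.e-04 -6.e-04 -1.e+00]
tool delta [-0.2972  0.396   0.0013]
```

Call:
{"api": "arm_command", "payload": {"targets": [[[-0.006,0.008,0,0,0,0],[-0.012,0.016,0,0,0,0],[-0.018,0.024,0,0,0,0],[-0.018,0.024,0,0,0,0],[-0.018,0.024,0,0,0,0],[-0.018,0.024,0,0,0,0],[-0.018,0.024,0,0,0,0],[-0.018,0.024,0,0,0,0],[-0.018,0.024,0,0,0,0],[-0.018,0.024,0,0,0,0]]]}}

```text
clock: 8.45
position: [0.5003, 0.0374, 0.3489]
ee_rot: [-3.005, -0.916, -0.001]
force: [0.6, -0.7, 0.3]
width: 0.155
gripper_force: 25.0
```

```bash
python3 -c "
from h import *
go([.489,-.185,.347])"
```

```text
t 8.45 p [0.5003 0.0374 0.3489] q [-0.86  0.17  0.82  1.75 -0.13  1.28 -0.99] F [ 0.61 -0.75  0.32] w 0.014209858512088823 g 25.000438392162323
yawY -56.09049129399708 z [ 2.e-04  6.e-04 -1.e+00]
tool delta [-0.1335  0.1783  0.0017]
```

Call:
{"api": "arm_command", "payload": {"targets": [[[-0.018,0.024,0,0,0,0],[-0.018,0.024,0,0,0,0],[-0.018,0.024,0,0,0,0],[-0.018,0.024,0,0,0,0],[-0.018,0.024,0,0,0,0],[-0.018,0.024,0,0,0,0],[-0.012,0.016,0,0,0,0],[-0.006,0.008,0,0,0,0],[0,0,0,0,0,0],[0,0,0,0,0,0]]]}}

```text
clock: 9.7
position: [0.4903, -0.169, 0.3486]
ee_rot: [-3.004, -0.919, -0.0]
force: [0.4, 0.4, -0.9]
width: 0.152
gripper_force: 25.0
```

```bash
python3 -c "
from h import *
go([.489,-.185,.29])"
```

```text
t 9.7 p [ 0.4903 -0.169   0.3486] q [-0.5   0.23  0.92  1.71 -0.19  1.29 -0.51] F [ 0.39  0.43 -0.92] w 0.013926933318166931 g 24.999897480010986
yawY -55.97724801292527 z [-1.e-04  5.e-04 -1.e+00]
tool delta [-0.0101  0.0126  0.0586]
```

Next I'll move over the bore with the tip about 25 mm above the plate and look.

Call:
{"api": "arm_command", "payload": {"targets": [[[-0.005,0.0065,0.01,0,0,0],[-0.005,0.006,0.01,0,0,0],[0,0,0.02,0,0,0],[0,0,0.02,0,0,0],[0,0,0.01,0,0,0],[0,0,0,0,0,0],[0,0,0,0,0,0]]]}}

```text
clock: 10.58
position: [0.4892, -0.1861, 0.2792]
ee_rot: [3.004, 0.917, 0.001]
force: [0.6, -1.2, -1.0]
width: 0.149
gripper_force: 25.0
```

Run:
```python
from h import *
go([.489,-.185,.29])
s=snap('scene','s2')['pixels'][:,:,::-1];t=snap('top','t2')['pixels'][:,:,::-1]
c=lambda im,u,v,w,h,k:cv2.convertScaleAbs(cv2.resize(im[v:v+h,u:u+w],None,fx=k,fy=k,interpolation=cv2.INTER_CUBIC),alpha=1.7)
cv2.imwrite('pics/m3.png',np.hstack([c(s,300,220,80,120,5),c(t,345,230,80,120,5)]))
```

```text
t 10.575 p [ 0.4892 -0.1861  0.2792] q [-0.43  0.3   0.9   1.82 -0.26  1.14 -0.42] F [ 0.64 -1.2  -1.01] w 0.013713887526944633 g 24.99987691640854
yawY -56.05314740256333 z [ 7.e-04 -3.e-04 -1.e+00]
tool delta [ 0.0004 -0.001  -0.0108]
```

View pics/m3.png

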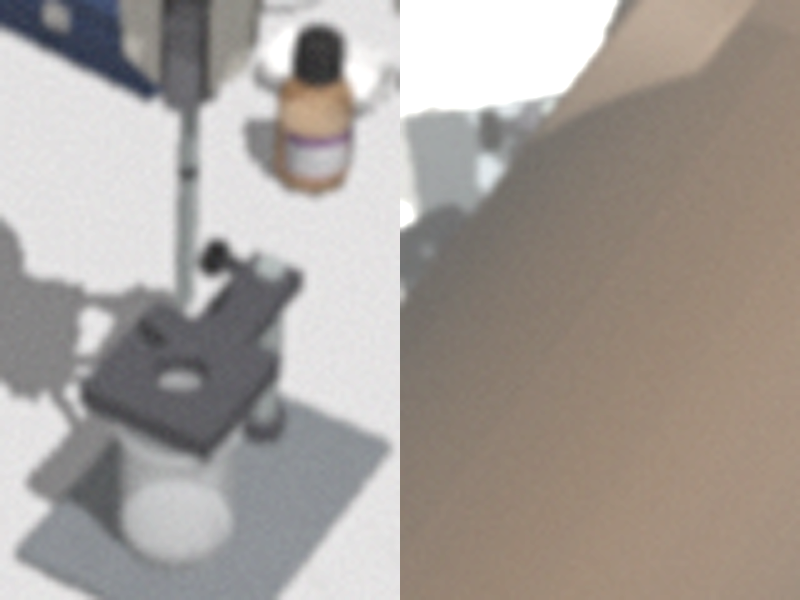

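The scene crop shows the tip at crop (187,302) and the bore at about crop (180,376), so pixel (336,295). The top camera's view is blocked by the arm. I'll overlay the model, projected from the scene camera, to compare.

```bash
cat >> h.py <<'E'
def proj(d,P):
    R=cv2.Rodrigues(np.array(d['rotation'],float))[0]; p=(np.atleast_2d(P)-d['xyz'])@R
    return np.c_[p[:,0]/p[:,2]*d['fx']+d['cx'],p[:,1]/p[:,2]*d['fy']+d['cy']]
def overlay(tag,out,bore,yaw,tcp,gripoff,u0,v0,k=8,w=50,h=75):
    d=dict(np.load(f'pics/{tag}.npz')); im=d['pixels'][:,:,::-1]
    a=cv2.convertScaleAbs(cv2.resize(im[v0:v0+h,u0:u0+w],None,fx=k,fy=k,interpolation=cv2.INTER_CUBIC),alpha=1.7); b=a.copy()
    q=lambda P:np.round((proj(d,P)-[u0,v0]+.5)*k-.5).astype(np.int32)
    c,s=np.cos(yaw),np.sin(yaw); L=lambda xy,z:np.c_[np.array(xy)@np.array([[c,s],[-s,c]])+bore,np.full(len(xy),z)]
    th=np.linspace(0,2*np.pi,60); ci=lambda r:np.c_[r*np.cos(th),r*np.sin(th)]
    cv2.polylines(b,[q(L([[-.031,-.031],[.031,-.031],[.031,.031],[-.031,.031]],.105))],True,(0,0,255),1)
    cv2.polylines(b,[q(L(ci(.011),.105))],True,(0,255,0),1); cv2.polylines(b,[q(L(ci(.011),.093))],True,(255,255,0),1)
    tip=np.array([tcp[0],tcp[1],tcp[2]-gripoff])
    cv2.polylines(b,[q([tip,tip+[0,0,.1]])],False,(255,0,255),1)
    cv2.circle(b,tuple(int(i) for i in q([tip+[0,0,.07]])[0]),4,(255,0,255),1)
    cv2.imwrite(out,np.hstack([a,b]))
E
python3 - <<'E'
from h import *
overlay('s2','pics/m4.png',[.489,-.185],np.radians(16.2),[.4892,-.1861,.2792],.137,311,246)
E
```

```text
(no output)
```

View pics/m4.png

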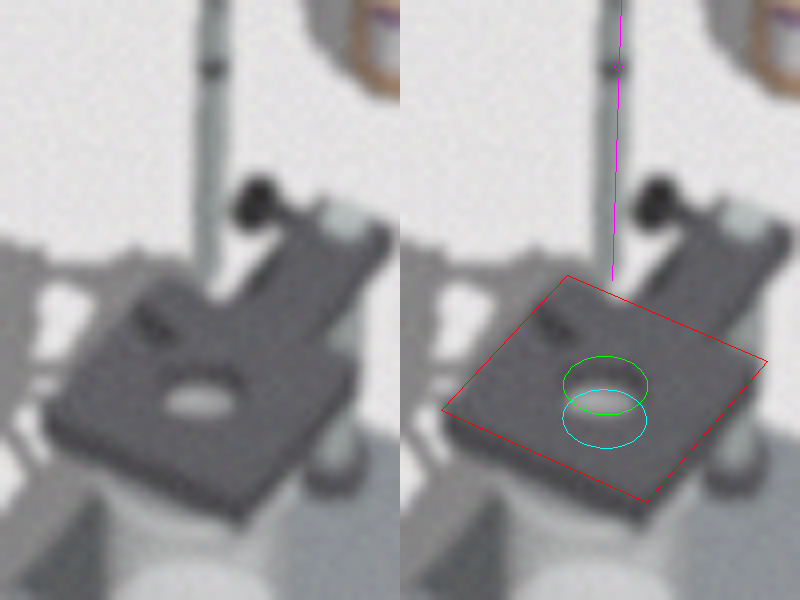

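The overlay shows both the plate and the shaft about 5 px (0.6 camera px) left of prediction. That shared offset points to the camera, so the relative alignment is already close. I'll lower the tip to about 8 mm above the plate and measure again using both depth and pixels.

Call:
{"api": "arm_command", "payload": {"targets": [[[0,0,0.01,0,0,0],[0,0,0.01,0,0,0],[0,0,0.008,0,0,0],[0,0,0,0,0,0],[0,0,0,0,0,0]]]}}

```text
clock: 11.3
position: [0.489, -0.1859, 0.2508]
ee_rot: [3.005, 0.917, 0.0]
force: [0.4, -0.5, -0.2]
width: 0.152
gripper_force: 25.0
```

Run:
```python
from h import *
o,R=st(); d=snap('scene','s3'); tcp=o['position']
overlay('s3','pics/m5.png',[.489,-.185],np.radians(16.2),tcp,.137,311,246)
W=cloud(d);x,y,z=W[...,0],W[...,1],W[...,2]; cam=np.array(d['xyz'])
g=cv2.cvtColor(d['pixels'],cv2.COLOR_RGB2GRAY).astype(float)
for lo,hi in((.12,.14),(.14,.16),(.16,.18),(.19,.21)):
    m=(abs(x-tcp[0])<.025)&(abs(y-tcp[1])<.025)&(z>lo)&(z<hi)
    p=np.array([np.median(x[m]),np.median(y[m])]); v=p-cam[:2]; v/=np.linalg.norm(v); print('shaft',lo,m.sum(),np.round((p+v*.0035-tcp[:2])*1000,2))
for tag in('s2','s3','scene0'):
    W=cloud(dict(np.load(f'pics/{tag}.npz')));x,y,z=W[...,0],W[...,1],W[...,2]
    for a in(.1,.102):
        m=(abs(x-.5)<.1)&(abs(y+.18)<.06)&(z>a)&(z<.107)
        c,h,an=cv2.minAreaRect(np.c_[x[m],y[m]].astype(np.float32)*1000)
        L=max(h); an=np.radians(an if h[0]>h[1] else an-90); off=L/2-31-(L-113)/2
        print(tag,a,np.round(c,2),np.round(h,1),np.degrees(an).round(1),'bore',np.round([c[0]-off*np.cos(an),c[1]-off*np.sin(an)],2))
# columns of shaft in image vs predicted
for zz in(.125,.135,.145,.155,.17,.18):
    u,v=proj(d,[tcp[0],tcp[1],zz])[0]; r=g[int(round(v))-1:int(round(v))+2,int(u)-9:int(u)+10].mean(0); wt=np.clip(np.percentile(r,75)-r-15,0,None); print(zz,'pred u,v',round(u,2),round(v,1),'seen',round((wt*np.arange(int(u)-9,int(u)+10)).sum()/wt.sum(),2))
```

```text
t 11.3 p [ 0.489  -0.1859  0.2508] q [-0.41  0.33  0.89  1.86 -0.29  1.08 -0.39] F [ 0.37 -0.49 -0.21] w 0.013937180756222774 g 24.999818801879883
yawY -56.05045176655573 z [ 1.e-04 -1.e-04 -1.e+00]
shaft 0.12 28 [0.2  1.72]
shaft 0.14 27 [0.14 1.58]
shaft 0.16 33 [-0.37  1.5 ]
shaft 0.19 31 [-0.42  2.44]
s2 0.1 [ 512.36 -177.  ] [117.   64.3] 15.7 bore [ 487.8  -183.88]
s2 0.102 [ 512.47 -177.53] [116.8  63.1] 16.4 bore [ 488.01 -184.73]
s3 0.1 [ 511.86 -177.28] [116.   63.7] 16.8 bore [ 487.45 -184.66]
s3 0.102 [ 511.9  -177.42] [116.   63.5] 16.8 bore [ 487.49 -184.79]
scene0 0.1 [ 512.53 -177.34] [114.9  63.4] 16.1 bore [ 488.04 -184.43]
scene0 0.102 [ 512.72 -177.56] [114.8  63.3] 15.7 bore [ 488.18 -184.48]
0.125 pred u,v 336.71 286.8 seen 330.32
0.135 pred u,v 336.81 283.2 seen 340.53
0.145 pred u,v 336.92 279.5 seen 343.26
0.155 pred u,v 337.02 275.8 seen 341.26
0.17 pred u,v 337.18 270.2 seen 341.64
0.18 pred u,v 337.29 266.4 seen 336.65
```

View pics/m5.png

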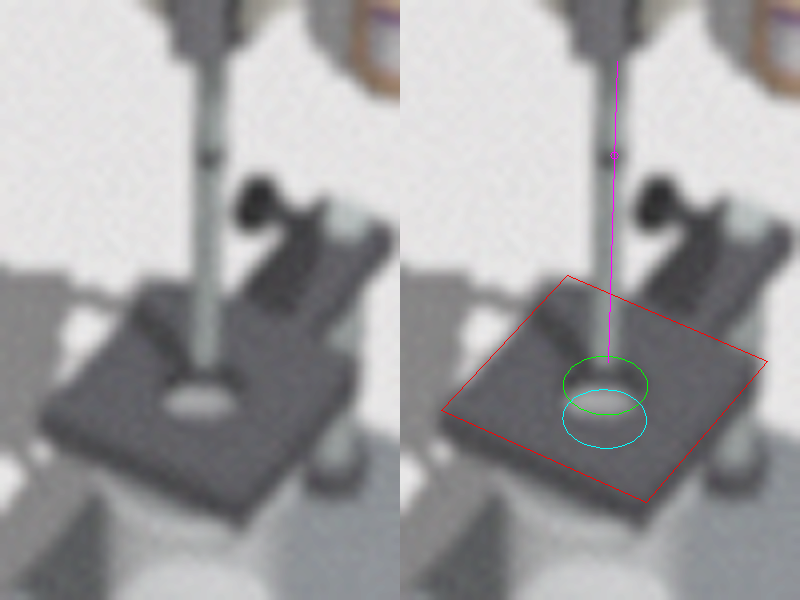

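Seen from the scene camera, the shaft is within about 1 mm of the bore centre: the shaft line is at crop x≈204 and the hole at about 201. I'll correct by 1 mm and lower 78 mm in two stages.

Call:
{"api": "arm_command", "payload": {"targets": [[[-0.001,0,0,0,0,0],[0,0,0.006,0,0,0],[0,0,0.008,0,0,0],[0,0,0.008,0,0,0],[0,0,0.008,0,0,0],[0,0,0.006,0,0,0],[0,0,0.004,0,0,0],[0,0,0,0,0,0],[0,0,0,0,0,0]]]}}

```text
clock: 12.48
position: [0.4883, -0.1864, 0.2109]
ee_rot: [3.004, 0.917, 0.001]
force: [-0.1, 0.2, -0.4]
width: 0.151
gripper_force: 25.0
```

Call:
{"api": "arm_command", "payload": {"targets": [[[0,0,0.004,0,0,0],[0,0,0.008,0,0,0],[0,0,0.008,0,0,0],[0,0,0.008,0,0,0],[0,0,0.006,0,0,0],[0,0,0.004,0,0,0],[0,0,0,0,0,0],[0,0,0,0,0,0],[0,0,0,0,0,0]]]}}

```text
clock: 13.6
position: [0.4882, -0.1863, 0.1729]
ee_rot: [3.005, 0.917, 0.001]
force: [-0.7, 0.3, -0.4]
width: 0.152
gripper_force: 25.0
```

Run:
```python
from h import *
o,R=st(); d=snap('scene','s4')
overlay('s4','pics/m6.png',[.488,-.1848],np.radians(16.2),o['position'],.137,311,246)
```

```text
t 13.6 p [ 0.4882 -0.1863  0.1729] q [-0.34  0.43  0.82  1.96 -0.39  0.92 -0.3 ] F [-0.67  0.25 -0.43] w 0.013972697266360651 g 24.999950230121613
yawY -56.03853671541475 z [ 4.e-04  0.e+00 -1.e+00]
```

View pics/m6.png

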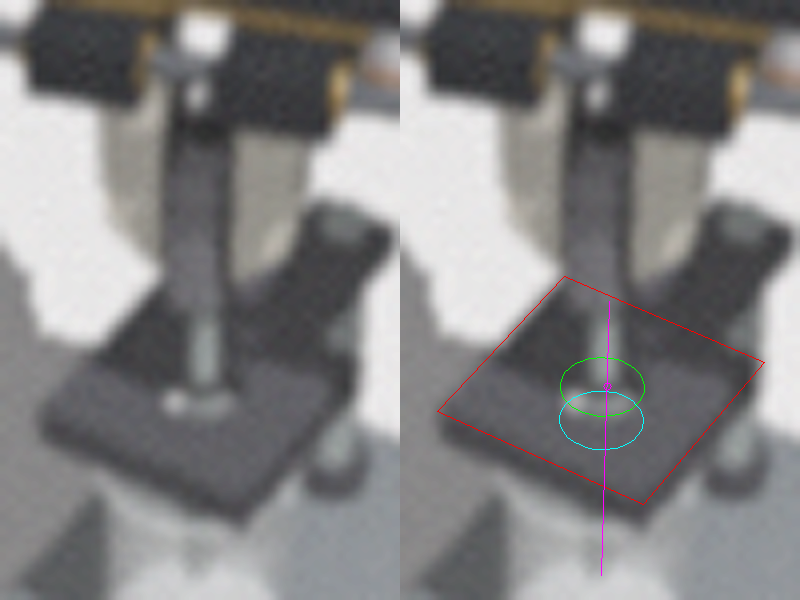

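The final view shows the shaft at crop x≈203 and the hole spanning about 163 to 235. The band is at about (207,385), level with the plate top. I'll make a last correction of under 1 mm, then settle.

Call:
{"api": "arm_command", "payload": {"targets": [[[0,-0.0007,0.0008,0,0,0],[0,0,0,0,0,0],[0,0,0,0,0,0],[0,0,0,0,0,0],[0,0,0,0,0,0],[0,0,0,0,0,0],[0,0,0,0,0,0],[0,0,0,0,0,0],[0,0,0,0,0,0],[0,0,0,0,0,0]]]}}

```text
clock: 14.9
position: [0.4877, -0.1857, 0.1719]
ee_rot: [-3.005, -0.917, 0.0]
force: [0.4, 0.6, -0.8]
width: 0.149
gripper_force: 25.0
```

```bash
python3 -c "
from h import *
o,R=st(); print(np.abs(o['dq']).max()); print(arm.sign_off())"
```

```text
t 14.9 p [ 0.4877 -0.1857  0.1719] q [-0.34  0.43  0.82  1.96 -0.39  0.92 -0.3 ] F [ 0.41  0.64 -0.81] w 0.013691699477016723 g 24.999854564666748
yawY -56.04134377523469 z [-0.  0. -1.]
0.0021434857201353776
the job is handed in; nothing more can be done
None
```

The job is handed in at about 15 s: the flat-handled probe is held upright and still in the guide bore, centred to about 1 mm by camera with its band level with the plate top; the sign-off returned no verdict.

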